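# Rock the hand crank until the gear knob goes home

### The job

Put the green gear console into gear: undo the red lock lever (left-hand thread, so it loosens clockwise) and leave it undone, then ease the blue gear knob to the right until its teeth butt against the gear. Rock the black hand crank until you feel the teeth drop in and the crank grip, and slide the gear knob on until it is fully home. The graduated steel ring around the crank must stay at its setting, within some 10 degrees, so stop turning as soon as the crank grips.

Things in the scene. Friction and masses are not known exactly. Their poses are not given: they have to be found in the camera images.
- console: Green console fixed on the bench, 240 mm wide; origin at its underside; x to its back, y left, z up. Its panel slopes up 35 degrees toward the back. A grey visor roofs the panel's upper part: underside 242 mm over the bench, front edge 36 mm behind the origin; so the crank and lever grips can only be taken with the tool tilted about 35 degrees, square to the panel.
- panel: Sloping aluminium panel, 158 x 236 mm, fixed on the console; origin at the middle of its face; x up the slope, y left, z square out. In this frame (mm): crank axis at (0, 50), lever pivot at (5, -80), gear knob slides from (-50, -30) to (-50, -80). All turning axes lie along the panel's z.
- lock_grip (a point): Middle of the upright red grip (16 mm diameter, axis square to the panel, 20 to 62 mm above its face, this point at 44 mm) on the red lock lever, 50 mm from its pivot. Tight, the lever points up the slope and 35 degrees to the left; undone, about as far to the right.
- lock (a joint): Angle of the red lock lever (rad), growing clockwise as seen facing the panel. Left-hand thread: 0 is tight (stop), clockwise loosens, 1.25 is the other stop. It stays where left and takes about 3 N at its grip. Its pin bars the gear knob until the lever is past about 0.9.
- knob_grip (a point): Middle of the blue barrel-shaped gear knob (28 mm diameter, axis square to the panel, 10 to 50 mm above its face, this point at 34 mm).
- gear_knob (a joint): Travel of the gear knob (m), growing to the right (panel -y): 0 neutral, 0.050 home (stop). It slides with about 5 N and stays where left. From 0.016 its hidden teeth rest on the gear, which gives on a spring (up to 3 N more) until about 0.026 (0.03 if pressed hard); there it is solid, unless the teeth have dropped in: then it slides on to 0.050.
- crank_grip (a point): Middle of the upright black crank handle (18 mm diameter, axis square to the panel, 28 to 73 mm above its face, this point at 52 mm), 60 mm from the crank axis; at the start nearly straight up the slope from it.
- crank (a joint): Angle of the crank (rad), growing anticlockwise, 0 straight up the slope. Turns either way with 1 to 6 N at the handle. The teeth line up every 60 degrees, to within 5; where is unknown, the nearest 10 to 30 degrees from the start, left or right. With the knob leaning on the gear (0.022 to 0.03) they then drop in by themselves; the crank is left 10 degrees of play and beyond it drags the ring (about 17 N).
- ring_mark (a point): Red mark on the flat graduated steel ring (120 mm diameter) around the crank axis, 52 mm from the axis, at the ring's lower side. The ring must keep its setting: the mark may shift 11 mm (12 degrees) at most.

How it is judged:
By the outcome, as a careful person would: the job done as asked, in the order asked, and still so for the second after the job is handed in, with the robot touching nothing.
It also fails if it takes over 67 s, if anything falls off the work surface, if the arm or the gripper's body presses on something with over 40 N, if the wrist force passes 120 N, or if a joint passes its speed limit or range.

### The arm

A 6-joint arm with a two-finger parallel gripper is mounted at the origin on a cart in front of the work surface, level with it; the furniture and walls round the work are solid. World frame = base frame: x ahead of the robot, y to its left, z up, the work surface at z = 0. Lengths are in m, angles in degrees, forces in N, time in s.
With the tool pointing down it reaches from about 0.35 to 0.875 m from the base axis. Payload 4.2 kg.
Tool frame: the origin (TCP) lies at the very end of the fingers, on their centre line; the grasp point (between the pads) lies 19 mm behind it; z points along the fingers, y is the line along which they close (so a half turn about z gives the same grasp; the last joint's range is limited). The gripper opens to 87 mm and grips with 3 to 60 N. Pads are 19 mm wide; open, the fingers measure 117 mm over their backs; the gripper's body (75 mm by 190 mm) begins 51 mm behind the grasp point.
Start: joints at [77.957, 22.042, 0.453, 0, -68.411, -14.817], TCP at [0.282, 0.558, 0.223] pointing down, gripper open.
Joint ranges: [-179.83, 179.83], [-69.29, 118.12], [-61.27, 80.66], [-181.25, 117.63], [-171.15, -9.14], [-177.46, 177.46]. Speed limits (degrees/s): [159.86, 159.86, 180, 180, 180, 180].

### API

Orientations are given as a 3x3 rotation matrix whose columns are the frame's x, y, z axes.
In Python, from station import * gives the robot as it stands.
- The arm moves only by the shell command python3 -m pendant 'ROWS'. ROWS is JSON, a list of rows, each an object of numbers: "x", "y", "z": the shift along the world's x, y, z normalised to -1 to 1, where 1 is 250 mm; "rx", "ry", "rz": the turn, a rotation vector about the world's x, y, z normalised to -1 to 1, where 1 is 180 degrees; "claw": the opening, from 0 (shut) to 1 (fully open). A call has exactly 8 rows; each row is the pose to reach, as a shift and turn from the pose commanded when the call began, turning the shorter way round; what a row does not reach only later rows make up. A row lasts 1/8 s, in which the tool goes at most 62.5 mm and 10.7 degrees, less where a joint would pass 70% of its speed; a pose out of reach is approached as far as the arm can. A call with a number of a shift or a turn outside -1 to 1 is refused whole. A call with a gripper value outside its range is refused whole. The fingers move at their own pace and stop on an object; the grip force is fixed at half the most. Time passes only in rows, so rows that repeat a pose let the fingers close, or fill a call up. It gives the time, the measured TCP pose, the force, the opening and the grip force at its end, in the units of the state.
- sense(): the state, without advancing time (a new reading comes with each control period).
- capture(name): name is "scene" or "top"; returns a dict with "color" (480x640x3 uint8, red, green, blue), "mtx" (3x3 intrinsics, pixels), "world_to_cam" (4x4, takes a point from world to camera coordinates). Camera axes: x right, y up, looking along -z (the intrinsics and any distortion apply to the point x, -y, -z); pixel columns grow to the right and rows downward; lengths in m; the calibration is good to about 2 mm. A picture is of the moment at which its call begins. There is no depth.
- finish_job(): hands the job in; it is judged then, once.
Trained networks look in a picture, given as the dict that the camera call returned (one of the last four; its "shot" number tells which), for a name from the list of things; names that differ only in an ending like _2 or _b are one class to them, and where a whole thing is asked for, a point or a joint stands for the part that bears it (a point fixed in the world has none). Each returns a list of dicts, best first, with "conf" (0 to 1); they miss things now and then, are a little off and sometimes report something else, mostly with a low value. They report only what shows in the picture. A call takes as long as a camera call.
- search_frame(picture, label): "centre" ([column, row] in pixels, amid what is visible of it).
- regions_of(picture, label): "region" (480x640 bool, what is visible of it) and "centre" ([column, row] in pixels, amid what is visible of it).
The state is a dict: "time_s": time; "joints": joint angles; "joint_velocities": joint speeds; "effort": joint torques, N m; "tcp_pos": TCP position; "ee_rot": TCP orientation; "wrist_force": force on the tool from outside, world axes, zero at the start; "moment": the same for the moment, N m; "gripper_width": opening from 0.0 (shut) to 1.0 (fully open); "gripper_force": force on a finger pad.
Only numpy, scipy, OpenCV 4.12 (cv2) and the standard library are available. Lean on these libraries where they do the work, as an engineer would, in place of code of your own. Each camera call takes 0.05 s, during which the arm holds its last target. There are 200 camera calls.

## Working session

There is one attempt and no reset: what is moved stays moved. The work goes in short steps, Python scripts to look and compute and a shell command to move; the robot and the scene stay as the last step left them, time stands still between calls to the robot, and variables do not carry over. Pictures are saved under pics/ and viewed, at most 10 in all, crops included, and the job is handed in when it is done.

```bash
mkdir -p pics; ls; cat > h.py <<'E'
from station import *
import numpy as np, cv2
E
python3 - <<'E'
from h import *
s=sense(); print(s)
for n in ("scene","top"):
    p=capture(n); cv2.imwrite(f"pics/{n}0.png",p["color"][:,:,::-1])
    print(n,p["mtx"].tolist(),np.round(p["world_to_cam"],4).tolist(),[k for k in p])
    for l in ("console","panel","lock_grip","knob_grip","crank_grip","ring_mark","lock","gear_knob","crank"):
        try: print(l,[(np.round(d["centre"],1).tolist(),round(d["conf"],2)) for d in search_frame(p,l)[:2]])
        except Exception as e: print(l,e)
E
```

```text
pics
{'time_s': 0.0, 'joints': array([ 7.79581733e+01,  2.20913965e+01,  3.79546738e-01, -2.65586815e-02,
       -6.84122791e+01, -1.48164690e+01]), 'joint_velocities': array([ 0.05168514, -0.01472132,  0.04407616, -0.04484942,  0.12257356,
       -0.07273621]), 'effort': array([-8.19691331e-05, -3.90666711e+01,  1.87401634e+01,  4.21997756e+00,
        1.09945703e-02, -1.94795525e-04]), 'tcp_pos': array([0.28208826, 0.55704154, 0.22145763]), 'ee_rot': array([[ 8.92049396e-01, -4.51937067e-01, -8.73508297e-04],
       [-4.51937890e-01, -8.92047099e-01, -2.02882684e-03],
       [ 1.37691509e-04,  2.20458525e-03, -9.99997560e-01]]), 'wrist_force': array([-0.24770236,  0.57070381,  0.32351754]), 'moment': array([-0.02838445,  0.03211581, -0.01778447]), 'gripper_force': 0.0, 'gripper_width': 0.9994338373141868}
scene [[527.0854093751622, 0.0, 322.1342075746909], [0.0, 527.0854093751622, 243.0890853410228], [0.0, 0.0, 1.0]] [[-0.5023, -0.8647, 0.0018, 0.1344], [0.5788, -0.3347, 0.7436, -0.4503], [-0.6424, 0.3746, 0.6686, -0.5444], [0.0, 0.0, 0.0, 1.0]] ['color', 'mtx', 'world_to_cam', 'sh
[... 288 characters left out ...]
35.2, 222.5], 0.76)]
gear_knob [([331.5, 266.0], 0.65)]
crank [([272.4, 249.8], 0.91), ([328.9, 270.4], 0.16)]
top [[581.2788715671347, 0.0, 308.11884906204244], [0.0, 581.2788715671347, 240.5387503905595], [0.0, 0.0, 1.0]] [[-0.0155, -0.9995, -0.0276, -0.1141], [0.9896, -0.0193, 0.1425, -0.5686], [-0.143, -0.0251, 0.9894, -0.8983], [0.0, 0.0, 0.0, 1.0]] ['color', 'mtx', 'world_to_cam', 'shot']
console [([310.6, 201.3], 0.93)]
panel [([309.5, 234.7], 0.94)]
lock_grip [([357.0, 229.3], 0.89)]
knob_grip [([325.7, 273.5], 0.72)]
crank_grip [([277.1, 238.0], 0.84)]
ring_mark []
lock [([357.1, 230.0], 0.78)]
gear_knob [([328.0, 271.6], 0.74), ([355.9, 230.4], 0.71)]
crank [([276.9, 235.7], 0.57)]
```

View pics/scene0.png

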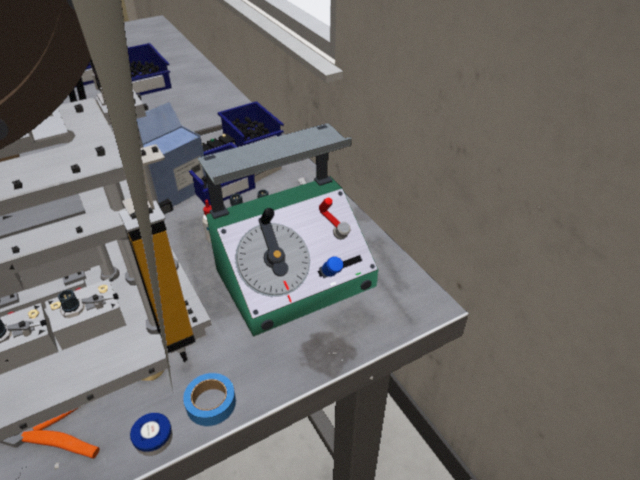

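View pics/top0.png

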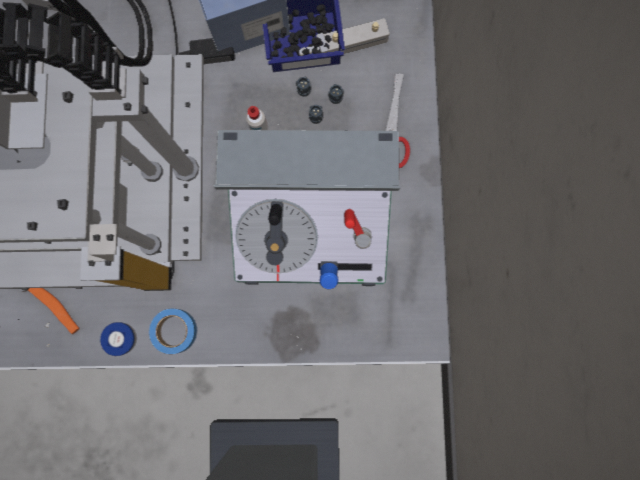

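The console is upright with the panel facing the robot. In the scene view the crank is about (269,213), the red lever (326,203) and the blue knob (334,265). I'll fit the panel pose from its mask corners in both views.

```bash
cat >> h.py <<'E'
from scipy.optimize import least_squares
def proj(p,X):
    c=(p["world_to_cam"][:3,:3]@np.atleast_2d(X).T).T+p["world_to_cam"][:3,3]
    q=np.c_[c[:,0],-c[:,1],-c[:,2]]@p["mtx"].T
    return q[:,:2]/q[:,2:]
def frame(v):
    x,y,z,w=v; t=np.radians(35)
    Rz=np.array([[np.cos(w),-np.sin(w),0],[np.sin(w),np.cos(w),0],[0,0,1]])
    return Rz@np.array([[np.cos(t),0,-np.sin(t)],[0,1,0],[np.sin(t),0,np.cos(t)]]),np.array([x,y,z])
def corners(p):
    m=regions_of(p,"panel")[0]["region"].astype(np.uint8)
    c,_=cv2.findContours(m,cv2.RETR_EXTERNAL,cv2.CHAIN_APPROX_NONE)
    h=cv2.convexHull(max(c,key=cv2.contourArea))
    return cv2.approxPolyN(h,4)[0] if hasattr(cv2,"approxPolyN") else cv2.approxPolyDP(h,8,True)[:,0]
E
python3 - <<'E'
from h import *
P={n:capture(n) for n in("scene","top")}
for n,p in P.items():
    print(n,corners(p).tolist())
    im=p["color"][:,:,::-1]; im=im[110:340,190:400] if n=="scene" else im[170:300,210:410]
    cv2.imwrite(f"pics/c_{n}.png",cv2.resize(im,None,fx=2.6 if n=="scene" else 4,fy=2.6 if n=="scene" else 4,interpolation=cv2.INTER_CUBIC))
E
```

```text
scene [[378, 270], [252, 319], [214, 222], [342, 189]]
top [[391, 191], [385, 293], [234, 280], [229, 188]]
```

View pics/c_scene.png

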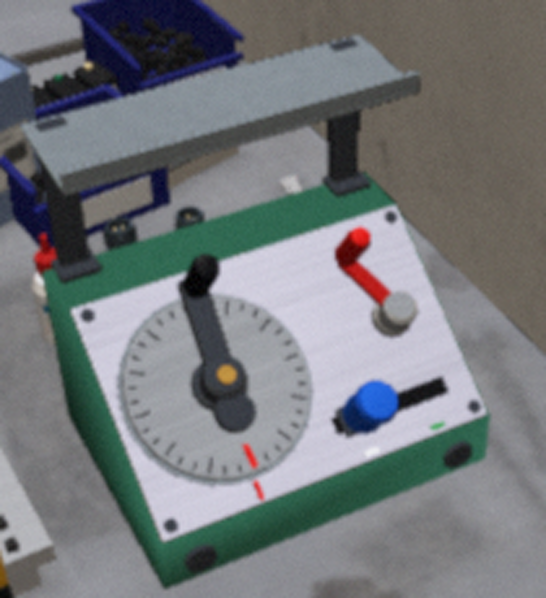

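View pics/c_top.png

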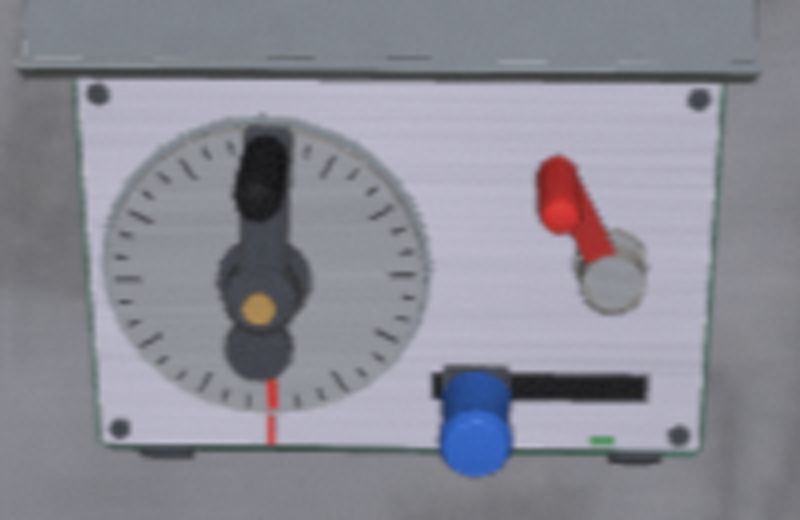

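Panel corners in the scene view: TL (217,229), TR (345,188), BR (377,268.5), BL (253,318.5). In the top view: BL (235.5,281), BR (385,283). Tops of the grips are also clear, so I'll fit with all of these.

```bash
cat > fit.py <<'E'
from h import *
P={n:capture(n) for n in("scene","top")}
s35=np.radians(35); lg=[5+50*np.cos(s35),-80+50*np.sin(s35),62]
S=lambda a:np.array(a)/2.6+[190,110]; T=lambda a:np.array(a)/4+[210,170]
obs=[("scene",[79,118,0],S([70,310])),("scene",[79,-118,0],S([402,203])),("scene",[-79,-118,0],S([487,412])),("scene",[-79,118,0],S([163,542])),
("top",[-79,118,0],T([102,444])),("top",[-79,-118,0],T([700,452])),
("scene",[-50,-30,50],S([377,402])),("top",[-50,-30,50],T([477,446])),("scene",lg,S([358,240])),("top",lg,T([562,215])),
("top",[0,50,1],T([268,262]))]
def res(v):
    R,o=frame(v); return np.concatenate([proj(P[n],o+R@(np.array(X)/1000))[0]-q for n,X,q in obs])
r=least_squares(res,[.55,-.1,.1,0],loss="soft_l1"); v=r.x
print(np.round(v,4),np.degrees(v[3])); print(np.round(res(v).reshape(-1,2),1).tolist())
R,o=frame(v); np.savez("pose.npz",R=R,o=o); print(np.round(R,3).tolist())
for n,X in dict(lock=lg[:2]+[44],knob=[-50,-30,34],crank=[60,50,52],cax=[0,50,0]).items(): print(n,np.round(o+R@(np.array(X)/1000),4))
# crank angle
ob=[("scene",S([206,268])),("top",T([257,203]))]
g=lambda a:np.concatenate([proj(P[n],o+R@np.array([.06*np.cos(a[0]),.05+.06*np.sin(a[0]),.073]))[0]-q for n,q in ob])
q=least_squares(g,[0.]); print("crank deg",np.degrees(q.x),q.fun)
E
python3 fit.py
```

```text
[ 0.5649 -0.1291  0.0937 -0.0346] -1.9816383062912353
[[0.2, -1.0], [-2.4, 0.1], [0.2, 0.4], [-0.3, -0.4], [0.6, -1.1], [0.3, -0.6], [0.6, -1.1], [0.4, 0.5], [-1.4, 1.4], [-4.3, 3.4], [0.6, 0.7]]
[[0.819, 0.035, -0.573], [-0.028, 0.999, 0.02], [0.574, 0.0, 0.819]]
lock [ 0.5756 -0.1808  0.1561]
knob [ 0.5035 -0.157   0.0929]
crank [ 0.586  -0.0798  0.1707]
cax [ 0.5667 -0.0792  0.0937]
crank deg [-2.45492358] [-0.3314494  -1.55782244 -0.053984   -0.43528924]
```

```bash
sed -i 's/,("scene",lg,S(\[358,240\])),("top",lg,T(\[562,215\])),/,/; s/^("scene",\[-50,-30,50\],S(\[377,402\])).*$/("scene",[-50,-30,50],S([377,402])),("top",[-50,-30,50],T([477,446])),/' fit.py; cat >> fit.py <<'E'
ob2=[("scene",S([358,240])),("top",T([562,215]))]
for h in (.062,.055):
  g=lambda a:np.concatenate([proj(P[n],o+R@np.array([.005+.05*np.cos(a[0]),-.08+.05*np.sin(a[0]),h]))[0]-q for n,q in ob2])
  q=least_squares(g,[.6]); print("lever deg",np.degrees(q.x),q.fun)
for h in (0,.02,.03): print("pivot at h",(proj(P["top"],o+R@np.array([.005,-.08,h]))-[210,170])*4,(proj(P["scene"],o+R@np.array([.005,-.08,h]))-[190,110])*2.6)
E
python3 fit.py
```

```text
[ 0.5645 -0.1286  0.0934 -0.0335] -1.9195181883949122
[[-0.0, -0.6], [-2.7, 0.4], [0.0, 0.7], [-0.5, 0.0], [0.3, -0.7], [0.0, -0.3], [0.5, -0.8], [0.1, 0.8], [0.2, 1.1]]
[[0.819, 0.033, -0.573], [-0.027, 0.999, 0.019], [0.574, 0.0, 0.819]]
lock [ 0.5752 -0.1803  0.1558]
knob [ 0.5031 -0.1565  0.0926]
crank [ 0.5855 -0.0792  0.1704]
cax [ 0.5662 -0.0786  0.0934]
crank deg [-2.94354792] [-0.21853459 -1.23532328 -0.08748609 -0.03281664]
lever deg [27.3173306] [ 0.68413009 -1.18257894 -0.46031376  1.48007209]
lever deg [26.57643361] [-0.28204471  0.01851152 -0.19708324 -0.85126243]
pivot at h [[612.12928998 257.90011708]] [[389.18056353 318.15295443]]
pivot at h [[614.90094019 281.75401191]] [[398.39126879 309.3637378 ]]
pivot at h [[616.33029208 294.05556775]] [[403.13927834 304.83300066]]
```

```bash
cat >> h.py <<'E'
def back(p,uv,z):
    k=np.linalg.inv(p["mtx"])@[uv[0],uv[1],1]; d=np.array([k[0],-k[1],-k[2]])
    R,t=p["world_to_cam"][:3,:3],p["world_to_cam"][:3,3]; c=-R.T@t; w=R.T@d
    return np.round(c+w*(z-c[2])/w[2],3)
def tri(a,ua,b,ub):
    f=lambda X:np.concatenate([proj(a,X)[0]-ua,proj(b,X)[0]-ub]); r=least_squares(f,[.5,-.1,.1]); return np.round(r.x,3),np.round(r.fun,1)
E
python3 - <<'E'
from h import *
s,t=capture("scene"),capture("top")
print("visor front", [back(t,u,.242) for u in ((216,188),(398,189))])
print("visor L/R", tri(s,(214,182),t,(215,187)),tri(s,(351,143),t,(399,188)))
print("bench top",[back(t,u,0) for u in((450,360),(433,0),(0,368),(170,292))])
print("bench scene",[back(s,u,0) for u in((467,315),(340,75),(184,350),(245,480))])
print("block",tri(s,(164,222),t,(122,250)), tri(s,(190,345),t,(170,290)))
print("plate corner",tri(s,(110,147),t,(128,90)),tri(s,(125,205),t,(115,225)))
for n,p in(("s",s),("t",t)):
  R=p["world_to_cam"];print(n,-R[:3,:3].T@R[:3,3])
E
```

```text
visor front [array([ 0.608, -0.012,  0.242]), array([ 0.601, -0.244,  0.242])]
visor L/R (array([ 0.607, -0.012,  0.248]), array([-0.5, -0.1,  0.4,  0.2])) (array([ 0.601, -0.246,  0.246]), array([-0.9, -0.1,  0.6,  0.4]))
bench top [array([ 0.372, -0.35 ,  0.   ]), array([ 0.999, -0.352,  0.   ]), array([0.369, 0.39 , 0.   ]), array([0.49 , 0.109, 0.   ])]
bench scene [array([ 0.365, -0.345,  0.   ]), array([ 1.29 , -0.657,  0.   ]), array([0.538, 0.101, 0.   ]), array([0.296, 0.101, 0.   ])]
block (array([0.522, 0.089, 0.277]), array([-5. , -1.1,  4.5,  2.2])) (array([0.49 , 0.095, 0.063]), array([ 1.5,  0.3, -1.4, -0.8]))
plate corner (array([0.73 , 0.097, 0.274]), array([ 2.5,  0.6, -2. , -0.9])) (array([0.559, 0.111, 0.283]), array([ 7.8,  1.8, -6.9, -3.2]))
s [-0.0216305   0.16941097  0.69859446]
t [ 0.43248891 -0.14757566  0.96670296]
```

```bash
cat >> h.py <<'E'
from scipy.spatial.transform import Rotation as Ro
_z=np.load("pose.npz"); PR,PO=_z["R"],_z["o"]
RT=np.c_[PR[:,0],-PR[:,1],-PR[:,2]]
def go(pan):  # panel-frame TCP target (mm) -> normalised shift / turn from measured pose
    s=sense(); t=PO+PR@(np.array(pan)/1000)
    rv=Ro.from_matrix(RT@s["ee_rot"].T).as_rotvec()/np.pi
    return np.round((t-s["tcp_pos"])/.25,3),np.round(rv,4)
def st():
    s=sense(); print("t",round(s["time_s"],2),"pan",np.round(PR.T@(s["tcp_pos"]-PO)*1000,1),"Fpan",np.round(PR.T@s["wrist_force"],1),"w",round(s["gripper_width"]*87,1),"g",round(s["gripper_force"],1),"tilt",np.round(go([0,0,0])[1]*180,2),"j",np.round(s["joints"],0))
E
python3 -c "
from h import *
st();print(go([49.5,-57.3,125]))"
```

```text
t 1.5 pan [-175.8  676.3  280.7] Fpan [-0.3  0.7 -0.1] w 87.1 g 0.0 tilt [ -8.77 -34.16  24.16] j [ 78.  22.   0.  -0. -68. -15.]
(array([ 0.997, -2.969,  0.007]), array([-0.0487, -0.1898,  0.1342]))
```

```bash
python3 -m pendant '[{"y":-0.25,"x":0.05,"z":0.05},{"y":-0.5,"x":0.1,"z":0.1},{"y":-0.75,"x":0.1,"z":0.15},{"y":-1,"x":0.15,"z":0.2},{"y":-1,"x":0.15,"z":0.2},{"y":-1,"x":0.15,"z":0.2},{"y":-1,"x":0.15,"z":0.2},{"y":-1,"x":0.15,"z":0.2}]'; python3 -c "
from h import *
st();print(go([49.5,-57.3,125]))"
```

```text
t 1.5 pan [-175.8  676.3  280.7] Fpan [-0.3  0.7 -0.1] w 87.1 g 0.0 tilt [ -8.77 -34.16  24.16] j [ 78.  22.   0.  -0. -68. -15.]
(array([ 0.997, -2.969,  0.007]), array([-0.0487, -0.1898,  0.1342]))$[0]: bad value
```

```bash
python3 -m pendant '[{"x":0.05,"y":-0.25,"z":0.05,"rx":0,"ry":0,"rz":0,"claw":1},{"x":0.1,"y":-0.5,"z":0.1,"rx":0,"ry":0,"rz":0,"claw":1},{"x":0.1,"y":-0.75,"z":0.15,"rx":0,"ry":0,"rz":0,"claw":1},{"x":0.15,"y":-1,"z":0.2,"rx":0,"ry":0,"rz":0,"claw":1},{"x":0.15,"y":-1,"z":0.2,"rx":0,"ry":0,"rz":0,"claw":1},{"x":0.15,"y":-1,"z":0.2,"rx":0,"ry":0,"rz":0,"claw":1},{"x":0.15,"y":-1,"z":0.2,"rx":0,"ry":0,"rz":0,"claw":1},{"x":0.15,"y":-1,"z":0.2,"rx":0,"ry":0,"rz":0,"claw":1}]'; python3 -c "
from h import *
st();print(go([49.5,-57.3,125]))"
```

```text
time_s: 2.5
tcp_pos: [0.3197, 0.3085, 0.2719]
ee_rot: [[0.893, -0.451, -0.001], [-0.451, -0.893, -0.001], [0.0, 0.001, -1.0]]
wrist_force: [-0.6, 0.1, 0.5]
gripper_width: 0.999
gripper_force: 0.0
t 2.5 pan [-110.1  428.6  294.9] Fpan [-0.2  0.1  0.7] w 86.9 g 0.0 tilt [ -8.68 -34.18  24.12] j [ 65.   2. -18.  -0. -70.  -2.]
(array([ 0.847, -1.973, -0.191]), array([-0.0482, -0.1899,  0.134 ]))
```

```bash
python3 -m pendant '[{"x":0.05,"y":-0.25,"z":0,"rx":0,"ry":0,"rz":0,"claw":1},{"x":0.1,"y":-0.5,"z":0,"rx":0,"ry":0,"rz":0,"claw":1},{"x":0.15,"y":-0.75,"z":0,"rx":0,"ry":0,"rz":0,"claw":1},{"x":0.2,"y":-1,"z":0,"rx":0,"ry":0,"rz":0,"claw":1},{"x":0.3,"y":-1,"z":0,"rx":-0.01,"ry":-0.04,"rz":0.03,"claw":1},{"x":0.4,"y":-1,"z":0,"rx":-0.02,"ry":-0.08,"rz":0.055,"claw":1},{"x":0.4,"y":-1,"z":0,"rx":-0.03,"ry":-0.12,"rz":0.085,"claw":1},{"x":0.4,"y":-1,"z":0,"rx":-0.04,"ry":-0.16,"rz":0.112,"claw":1}]'; python3 -c "
from h import *
st();print(go([49.5,-57.3,125]))"
```

```text
time_s: 3.5
tcp_pos: [0.4203, 0.0591, 0.2727]
ee_rot: [[0.863, -0.098, 0.495], [-0.096, -0.995, -0.03], [0.495, -0.021, -0.868]]
wrist_force: [0.9, -1.9, 0.6]
gripper_width: 0.995
gripper_force: 0.0
t 3.5 pan [-20.4 182.7 233.1] Fpan [ 1.2 -1.9 -0.1] w 86.6 g 0.0 tilt [-1.57 -5.2   3.67] j [ 43. -16. -51.  35. -39.  17.]
(array([ 0.445, -0.975, -0.194]), array([-0.0087, -0.0289,  0.0204]))
```

```bash
python3 -m pendant '[{"x":0.09,"y":-0.2,"z":0,"rx":-0.0087,"ry":-0.0289,"rz":0.0204,"claw":0.8},{"x":0.18,"y":-0.4,"z":-0.02,"rx":-0.0087,"ry":-0.0289,"rz":0.0204,"claw":0.7},{"x":0.27,"y":-0.6,"z":-0.06,"rx":-0.0087,"ry":-0.0289,"rz":0.0204,"claw":0.6},{"x":0.36,"y":-0.8,"z":-0.1,"rx":-0.0087,"ry":-0.0289,"rz":0.0204,"claw":0.6},{"x":0.445,"y":-0.975,"z":-0.19,"rx":-0.0087,"ry":-0.0289,"rz":0.0204,"claw":0.6},{"x":0.445,"y":-0.975,"z":-0.194,"rx":-0.0087,"ry":-0.0289,"rz":0.0204,"claw":0.6},{"x":0.445,"y":-0.975,"z":-0.194,"rx":-0.0087,"ry":-0.0289,"rz":0.0204,"claw":0.6},{"x":0.445,"y":-0.975,"z":-0.194,"rx":-0.0087,"ry":-0.0289,"rz":0.0204,"claw":0.6}]'; python3 -c "
from h import *
st();print(go([49.5,-57.3,27]))
p=capture('scene');cv2.imwrite('pics/app.png',cv2.resize(p['color'][90:340,170:420,::-1],None,fx=2.3,fy=2.3))"
```

```text
time_s: 4.5
tcp_pos: [0.531, -0.1856, 0.2238]
ee_rot: [[0.821, -0.037, 0.57], [-0.031, -0.999, -0.021], [0.57, -0.001, -0.822]]
wrist_force: [-0.4, -0.6, 0.9]
gripper_width: 0.594
gripper_force: 0.0
t 4.5 pan [ 48.9 -58.1 124.9] Fpan [ 0.2 -0.6  0.9] w 51.7 g 0.0 tilt [-0.04 -0.25  0.2 ] j [ -3.   3. -33.  -2. -20.  92.]
(array([ 0.227, -0.004, -0.319]), array([-0.0002, -0.0014,  0.0011]))
```

View pics/app.png

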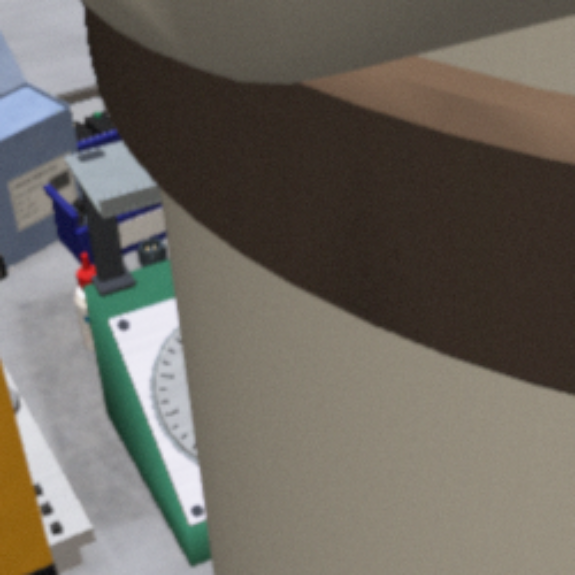

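The arm blocks the scene view: only the console's left edge shows. Opening 52 mm leaves ample margin, so I'll descend and grip.

```bash
python3 -m pendant '[{"x":0.06,"y":-0.001,"z":-0.08,"rx":0,"ry":-0.0014,"rz":0.001,"claw":0.6},{"x":0.12,"y":-0.002,"z":-0.16,"rx":0,"ry":-0.0014,"rz":0.001,"claw":0.6},{"x":0.17,"y":-0.003,"z":-0.24,"rx":0,"ry":-0.0014,"rz":0.001,"claw":0.6},{"x":0.227,"y":-0.004,"z":-0.319,"rx":0,"ry":-0.0014,"rz":0.001,"claw":0.6},{"x":0.227,"y":-0.004,"z":-0.319,"rx":0,"ry":-0.0014,"rz":0.001,"claw":0.6},{"x":0.227,"y":-0.004,"z":-0.319,"rx":0,"ry":-0.0014,"rz":0.001,"claw":0.15},{"x":0.227,"y":-0.004,"z":-0.319,"rx":0,"ry":-0.0014,"rz":0.001,"claw":0.15},{"x":0.227,"y":-0.004,"z":-0.319,"rx":0,"ry":-0.0014,"rz":0.001,"claw":0.15}]'; python3 -c "
from h import *
st()"
```

```text
time_s: 5.55
tcp_pos: [0.5879, -0.1878, 0.1458]
ee_rot: [[0.817, -0.034, 0.575], [-0.029, -0.999, -0.018], [0.575, -0.002, -0.818]]
wrist_force: [-0.0, 0.3, 0.5]
gripper_width: 0.341
gripper_force: 0.0
t 5.55 pan [ 50.8 -58.4  28.4] Fpan [0.3 0.3 0.4] w 29.7 g 0.0 tilt [-0.13  0.13  0.02] j [ -3.  14. -32.  -5.  -9.  96.]
```

```bash
python3 -c "
from h import *
print(np.round(sense()['joints'],2))
p=capture('top');cv2.imwrite('pics/top1.png',cv2.resize(p['color'][130:330,180:440,::-1],None,fx=3,fy=3))"
```

```text
[ -3.19  14.05 -31.68  -5.19  -9.2   96.08]
```

View pics/top1.png

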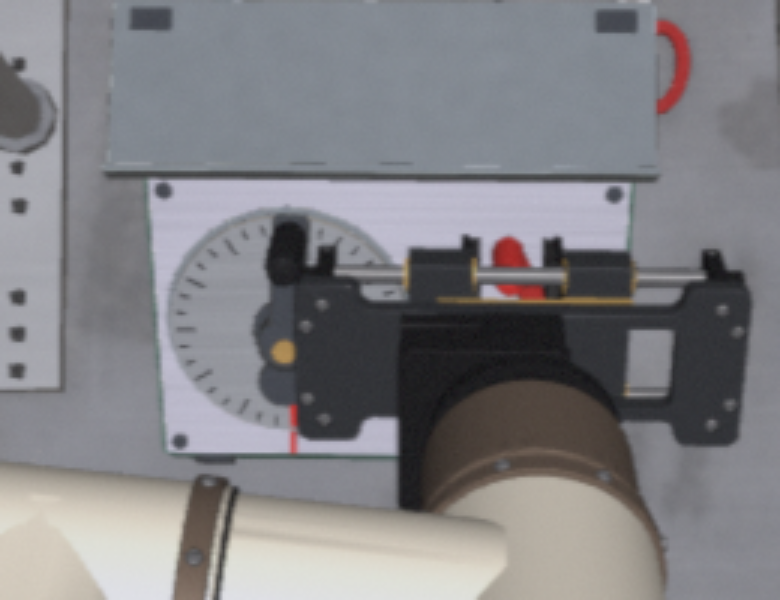

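The jaws straddle the red lever (crop 510,260), clear of the visor. Joint 5 is at its limit, so I'll make the tool 4° steeper while gripping.

```bash
python3 -m pendant '[{"x":0,"y":0,"z":0,"rx":0,"ry":0.015,"rz":0,"claw":0.34},{"x":0,"y":0,"z":0,"rx":0,"ry":0.025,"rz":0,"claw":0.34},{"x":0,"y":0,"z":0,"rx":0,"ry":0.025,"rz":0,"claw":0.1},{"x":0,"y":0,"z":0,"rx":0,"ry":0.025,"rz":0,"claw":0.1},{"x":0,"y":0,"z":0,"rx":0,"ry":0.025,"rz":0,"claw":0.1},{"x":0,"y":0,"z":0,"rx":0,"ry":0.025,"rz":0,"claw":0.1},{"x":0,"y":0,"z":0,"rx":0,"ry":0.025,"rz":0,"claw":0.1},{"x":0,"y":0,"z":0,"rx":0,"ry":0.025,"rz":0,"claw":0.1}]'; python3 -c "
from h import *
st();s=sense();print(s['joints'][4]); a=PR.T@(s['tcp_pos']-s['ee_rot'][:,2]*.019-PO)*1000;print('grasp',a, np.degrees(np.arctan2(a[1]+80,a[0]-5)))
for d in (20,0,-20,-31): print(d,np.round(PR@np.array([.05*np.cos(np.radians(d))-(a[0]-5)/1e3,.05*np.sin(np.radians(d))-(a[1]+80)/1e3,0])/.25,3))"
```

```text
time_s: 6.6
tcp_pos: [0.5881, -0.1876, 0.145]
ee_rot: [[0.861, -0.034, 0.508], [-0.029, -0.999, -0.017], [0.508, 0.0, -0.861]]
wrist_force: [0.1, 3.0, 2.2]
gripper_width: 0.175
gripper_force: 30.0
t 6.6 pan [ 50.5 -58.3  27.5] Fpan [1.3 3.  1.8] w 15.2 g 30.0 tilt [-0.13 -4.43  0.02] j [ -3.  15. -30.  -2. -15.  93.]
-15.193900343277045
grasp [ 52.00696806 -58.24442909  46.4912523 ] 24.835448547022843
20 [-0.001 -0.019 -0.   ]
0 [ 0.007 -0.087  0.007]
-20 [-0.005 -0.155 -0.   ]
-31 [-0.02  -0.189 -0.01 ]
```

```bash
python3 -m pendant '[{"x":0.001,"y":-0.019,"z":0.001,"rx":0,"ry":0,"rz":0,"claw":0.1},{"x":0.004,"y":-0.043,"z":0.003,"rx":0,"ry":0,"rz":0,"claw":0.1},{"x":0.006,"y":-0.065,"z":0.006,"rx":0,"ry":0,"rz":0,"claw":0.1},{"x":0.007,"y":-0.087,"z":0.007,"rx":0,"ry":0,"rz":0,"claw":0.1},{"x":0.005,"y":-0.11,"z":0.006,"rx":0,"ry":0,"rz":0,"claw":0.1},{"x":0.001,"y":-0.133,"z":0.003,"rx":0,"ry":0,"rz":0,"claw":0.1},{"x":-0.005,"y":-0.155,"z":0,"rx":0,"ry":0,"rz":0,"claw":0.1},{"x":-0.009,"y":-0.166,"z":-0.003,"rx":0,"ry":0,"rz":0,"claw":0.1}]'; python3 -c "
from h import *
st();s=sense();a=PR.T@(s['tcp_pos']-s['ee_rot'][:,2]*.019-PO)*1000;print('grasp',a, np.degrees(np.arctan2(a[1]+80,a[0]-5)))"
```

```text
time_s: 7.6
tcp_pos: [0.5899, -0.229, 0.1471]
ee_rot: [[0.856, -0.034, 0.516], [-0.029, -0.999, -0.018], [0.516, 0.001, -0.856]]
wrist_force: [6.7, 6.9, 4.6]
gripper_width: 0.175
gripper_force: 30.0
t 7.6 pan [ 54.4 -99.5  27.5] Fpan [8.  7.2 0. ] w 15.3 g 30.0 tilt [-0.09 -3.92  0.04] j [ -8.  16. -24. -10. -19. 105.]
grasp [ 55.65446395 -99.50772639  46.46340967] -21.062377319084746
```

```bash
python3 -m pendant '[{"x":-0.006,"y":-0.012,"z":-0.004,"rx":0,"ry":0,"rz":0,"claw":0.1},{"x":-0.012,"y":-0.023,"z":-0.008,"rx":0,"ry":0,"rz":0,"claw":0.1},{"x":-0.018,"y":-0.034,"z":-0.012,"rx":0,"ry":0,"rz":0,"claw":0.1},{"x":-0.018,"y":-0.034,"z":-0.012,"rx":0,"ry":0,"rz":0,"claw":0.1},{"x":-0.018,"y":-0.034,"z":-0.012,"rx":0,"ry":0,"rz":0,"claw":0.1},{"x":-0.018,"y":-0.03,"z":-0.012,"rx":0,"ry":0,"rz":0,"claw":0.1},{"x":-0.018,"y":-0.03,"z":-0.012,"rx":0,"ry":0,"rz":0,"claw":0.5},{"x":-0.018,"y":-0.03,"z":-0.012,"rx":0,"ry":0,"rz":0,"claw":0.5}]'; python3 -c "
from h import *
st();s=sense();a=PR.T@(s['tcp_pos']-s['ee_rot'][:,2]*.019-PO)*1000;print('grasp',a, np.degrees(np.arctan2(a[1]+80,a[0]-5)));print(go([-50,-30,120]),go([48,-105,120]))"
```

```text
time_s: 8.6
tcp_pos: [0.58, -0.2369, 0.1399]
ee_rot: [[0.862, -0.034, 0.505], [-0.03, -0.999, -0.017], [0.506, -0.0, -0.863]]
wrist_force: [0.3, -0.1, -0.2]
gripper_width: 0.321
gripper_force: 0.0
t 8.6 pan [  42.3 -107.8   27.1] Fpan [ 0.1 -0.1 -0.4] w 27.9 g 0.0 tilt [-0.16 -4.63  0.05] j [-10.  16. -24. -12. -20. 108.]
grasp [  43.84898637 -107.77146786   46.07993456] -35.559344065201046
(array([-0.505,  0.328,  0.092]), array([-0.0009, -0.0257,  0.0003])) (array([-0.194,  0.018,  0.317]), array([-0.0009, -0.0257,  0.0003]))
```

```bash
python3 -m pendant '[{"x":-0.06,"y":0,"z":0.1,"rx":0,"ry":0,"rz":0,"claw":0.5},{"x":-0.12,"y":0,"z":0.2,"rx":0,"ry":0,"rz":0,"claw":0.6},{"x":-0.19,"y":0.01,"z":0.3,"rx":0,"ry":0,"rz":0,"claw":0.6},{"x":-0.3,"y":0.12,"z":0.23,"rx":0,"ry":0,"rz":0,"claw":0.6},{"x":-0.4,"y":0.22,"z":0.16,"rx":0,"ry":0,"rz":0,"claw":0.6},{"x":-0.505,"y":0.328,"z":0.09,"rx":0,"ry":0,"rz":0,"claw":0.6},{"x":-0.505,"y":0.328,"z":0.09,"rx":0,"ry":0,"rz":0,"claw":0.6},{"x":-0.505,"y":0.328,"z":0.09,"rx":0,"ry":0,"rz":0,"claw":0.6}]'; python3 -c "
from h import *
st();print(go([-50,-30,17]))
p=capture('top');cv2.imwrite('pics/top2.png',cv2.resize(p['color'][130:330,180:440,::-1],None,fx=3,fy=3))"
```

```text
time_s: 9.6
tcp_pos: [0.4555, -0.1549, 0.164]
ee_rot: [[0.86, -0.033, 0.509], [-0.028, -0.999, -0.018], [0.509, 0.001, -0.861]]
wrist_force: [-0.2, -0.8, 1.0]
gripper_width: 0.601
gripper_force: 0.0
t 9.6 pan [-48.1 -30.  119.8] Fpan [ 0.4 -0.8  0.9] w 52.3 g 0.0 tilt [-0.11 -4.41 -0.  ] j [  2.  -0. -49.   9. -11.  78.]
(array([ 0.23 , -0.008, -0.341]), array([-0.0006, -0.0245, -0.    ]))
```

View pics/top2.png

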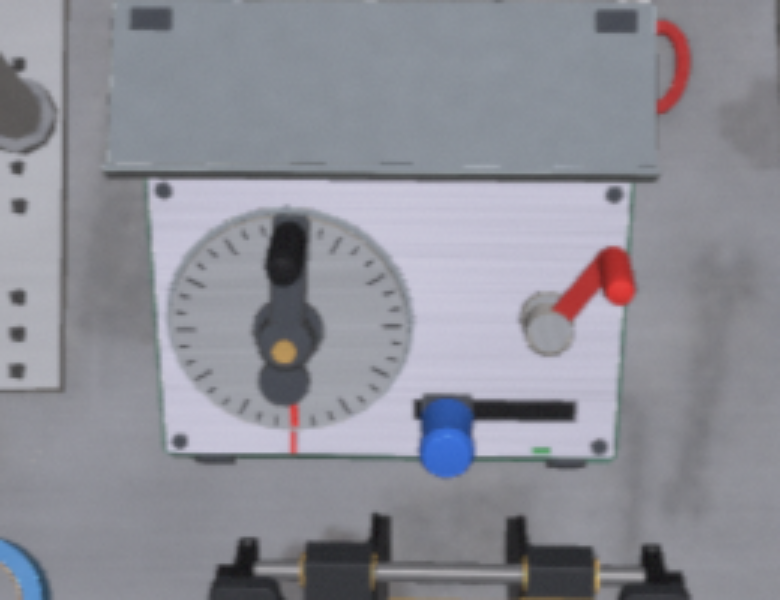

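The lever now points right (crop 620,280), undone; the knob is at (447,450), neutral; the ring mark is unmoved. I'll descend on the knob with a steeper tool.

```bash
python3 -m pendant '[{"x":0.02,"y":-0.002,"z":-0.04,"rx":0,"ry":0.035,"rz":0,"claw":0.6},{"x":0.07,"y":-0.004,"z":-0.12,"rx":0,"ry":0.065,"rz":0,"claw":0.6},{"x":0.14,"y":-0.006,"z":-0.22,"rx":0,"ry":0.065,"rz":0,"claw":0.6},{"x":0.214,"y":-0.008,"z":-0.345,"rx":0,"ry":0.065,"rz":0,"claw":0.6},{"x":0.214,"y":-0.008,"z":-0.345,"rx":0,"ry":0.065,"rz":0,"claw":0.6},{"x":0.214,"y":-0.008,"z":-0.345,"rx":0,"ry":0.065,"rz":0,"claw":0.2},{"x":0.214,"y":-0.008,"z":-0.345,"rx":0,"ry":0.065,"rz":0,"claw":0.2},{"x":0.214,"y":-0.008,"z":-0.345,"rx":0,"ry":0.065,"rz":0,"claw":0.2}]'; python3 -c "
from h import *
st();s=sense();print(PR.T@(s['tcp_pos']-s['ee_rot'][:,2]*.019-PO)*1000)"
```

```text
time_s: 10.65
tcp_pos: [0.5087, -0.1568, 0.0785]
ee_rot: [[0.945, -0.033, 0.325], [-0.029, -0.999, -0.018], [0.325, 0.007, -0.946]]
wrist_force: [-0.5, 0.1, -0.4]
gripper_width: 0.349
gripper_force: 0.0
t 10.65 pan [-53.5 -30.2  19.2] Fpan [-0.7  0.1 -0. ] w 30.4 g 0.0 tilt [ -0.13 -16.04   0.04] j [  1.  16. -39.   5. -16.  83.]
[-48.21441754 -30.02399781  37.48453329]
```

```bash
python3 -m pendant '[{"x":0,"y":0,"z":0,"rx":0,"ry":0,"rz":0,"claw":0.2},{"x":0,"y":0,"z":0,"rx":0,"ry":0,"rz":0,"claw":0.2},{"x":-0.001,"y":-0.02,"z":0,"rx":0,"ry":0,"rz":0,"claw":0.2},{"x":-0.001,"y":-0.04,"z":0,"rx":0,"ry":0,"rz":0,"claw":0.2},{"x":-0.002,"y":-0.06,"z":0,"rx":0,"ry":0,"rz":0,"claw":0.2},{"x":-0.002,"y":-0.072,"z":0,"rx":0,"ry":0,"rz":0,"claw":0.2},{"x":-0.003,"y":-0.08,"z":0,"rx":0,"ry":0,"rz":0,"claw":0.2},{"x":-0.003,"y":-0.08,"z":0,"rx":0,"ry":0,"rz":0,"claw":0.2}]'; python3 -c "
from h import *
st();s=sense();print(PR.T@(s['tcp_pos']-s['ee_rot'][:,2]*.019-PO)*1000)"
```

```text
time_s: 11.65
tcp_pos: [0.5081, -0.1763, 0.0784]
ee_rot: [[0.945, -0.033, 0.324], [-0.029, -0.999, -0.017], [0.325, 0.007, -0.946]]
wrist_force: [-3.4, 5.0, 6.2]
gripper_width: 0.304
gripper_force: 29.5
t 11.65 pan [-53.5 -49.7  19.1] Fpan [0.6 4.9 7.1] w 26.4 g 29.5 tilt [ -0.13 -16.06   0.  ] j [ -2.  16. -37.   2. -18.  88.]
[-48.24072568 -49.53222136  37.38243325]
```

```bash
python3 -m pendant '[{"x":0,"y":-0.006,"z":0,"rx":0,"ry":0,"rz":0,"claw":0.2},{"x":0,"y":-0.012,"z":0,"rx":0,"ry":0,"rz":0,"claw":0.2},{"x":0,"y":-0.016,"z":0,"rx":0,"ry":0,"rz":0,"claw":0.2},{"x":-0.001,"y":-0.018,"z":0,"rx":0,"ry":0,"rz":0,"claw":0.2},{"x":-0.001,"y":-0.02,"z":0,"rx":0,"ry":0,"rz":0,"claw":0.2},{"x":-0.001,"y":-0.022,"z":0,"rx":0,"ry":0,"rz":0,"claw":0.2},{"x":-0.001,"y":-0.022,"z":0,"rx":0,"ry":0,"rz":0,"claw":0.2},{"x":-0.001,"y":-0.022,"z":0,"rx":0,"ry":0,"rz":0,"claw":0.2}]'; python3 -c "
from h import *
st();s=sense();print(PR.T@(s['tcp_pos']-s['ee_rot'][:,2]*.019-PO)*1000)"
```

```text
time_s: 12.65
tcp_pos: [0.5079, -0.1815, 0.0784]
ee_rot: [[0.945, -0.032, 0.324], [-0.028, -0.999, -0.017], [0.325, 0.007, -0.946]]
wrist_force: [-2.7, 6.0, 6.9]
gripper_width: 0.301
gripper_force: 29.5
t 12.65 pan [-53.5 -54.8  19.1] Fpan [1.6 5.9 7.4] w 26.2 g 29.5 tilt [ -0.14 -16.06  -0.02] j [ -2.  16. -36.   1. -18.  90.]
[-48.24258085 -54.69519118  37.36692094]
```

```bash
python3 -m pendant '[{"x":0,"y":-0.002,"z":0,"rx":0,"ry":0,"rz":0,"claw":0.2},{"x":0,"y":-0.004,"z":0,"rx":0,"ry":0,"rz":0,"claw":0.2},{"x":0,"y":-0.006,"z":0,"rx":0,"ry":0,"rz":0,"claw":0.2},{"x":0,"y":-0.006,"z":0,"rx":0,"ry":0,"rz":0,"claw":0.2},{"x":0,"y":-0.006,"z":0,"rx":0,"ry":0,"rz":0,"claw":0.2},{"x":0,"y":-0.006,"z":0,"rx":0,"ry":0,"rz":0,"claw":0.2},{"x":0,"y":-0.006,"z":0,"rx":0,"ry":0,"rz":0,"claw":0.2},{"x":0,"y":-0.006,"z":0,"rx":0,"ry":0,"rz":0,"claw":0.2}]'; python3 -c "
from h import *
st();s=sense();print(PR.T@(s['tcp_pos']-s['ee_rot'][:,2]*.019-PO)*1000)"
```

```text
time_s: 13.65
tcp_pos: [0.5079, -0.183, 0.0784]
ee_rot: [[0.945, -0.032, 0.324], [-0.028, -0.999, -0.017], [0.325, 0.007, -0.946]]
wrist_force: [-2.5, 5.9, 7.5]
gripper_width: 0.302
gripper_force: 29.5
t 13.65 pan [-53.5 -56.3  19.1] Fpan [2.1 5.8 7.7] w 26.3 g 29.5 tilt [ -0.14 -16.06  -0.02] j [ -3.  16. -36.   0. -18.  90.]
[-48.22017244 -56.174151    37.35567475]
```

```bash
python3 -m pendant '[{"x":0,"y":-0.002,"z":0,"rx":0,"ry":0,"rz":0,"claw":0.2},{"x":0,"y":-0.004,"z":0,"rx":0,"ry":0,"rz":0,"claw":0.2},{"x":0,"y":-0.006,"z":0,"rx":0,"ry":0,"rz":0,"claw":0.2},{"x":0,"y":-0.008,"z":0,"rx":0,"ry":0,"rz":0,"claw":0.2},{"x":0,"y":-0.008,"z":0,"rx":0,"ry":0,"rz":0,"claw":0.2},{"x":0,"y":-0.008,"z":0,"rx":0,"ry":0,"rz":0,"claw":0.2},{"x":0,"y":-0.008,"z":0,"rx":0,"ry":0,"rz":0,"claw":0.2},{"x":0,"y":-0.008,"z":0,"rx":0,"ry":0,"rz":0,"claw":0.2}]'; python3 -c "
from h import *
st();s=sense();print(PR.T@(s['tcp_pos']-s['ee_rot'][:,2]*.019-PO)*1000)"
```

```text
time_s: 14.65
tcp_pos: [0.5078, -0.1845, 0.0784]
ee_rot: [[0.945, -0.032, 0.324], [-0.028, -0.999, -0.016], [0.324, 0.006, -0.946]]
wrist_force: [-3.0, 10.7, 7.1]
gripper_width: 0.304
gripper_force: 29.5
t 14.65 pan [-53.5 -57.8  19.1] Fpan [ 1.3 10.6  7.7] w 26.4 g 29.5 tilt [ -0.16 -16.07  -0.04] j [ -3.  16. -36.   0. -19.  91.]
[-48.21764298 -57.69613212  37.36097515]
```

```bash
python3 -m pendant '[{"x":0,"y":0,"z":0,"rx":0,"ry":0,"rz":0,"claw":0.5},{"x":0,"y":0,"z":0,"rx":0,"ry":0,"rz":0,"claw":0.6},{"x":0,"y":0.004,"z":0,"rx":0,"ry":0,"rz":0,"claw":0.6},{"x":-0.03,"y":0.005,"z":0.1,"rx":0,"ry":0,"rz":0,"claw":0.6},{"x":-0.06,"y":0.005,"z":0.2,"rx":0,"ry":0,"rz":0,"claw":0.6},{"x":-0.1,"y":0.005,"z":0.3,"rx":0,"ry":0,"rz":0,"claw":0.6},{"x":-0.12,"y":0.005,"z":0.4,"rx":0,"ry":-0.03,"rz":0,"claw":0.6},{"x":-0.12,"y":0.005,"z":0.4,"rx":0,"ry":-0.06,"rz":0,"claw":0.6}]'; python3 -c "
from h import *
st();print(go([58.3,46.9,120]),go([58.3,46.9,36]))
p=capture('top')
for l in ('knob_grip','crank_grip','ring_mark','lock_grip'): print(l,[(np.round(d['centre'],1).tolist(),round(d['conf'],2)) for d in search_frame(p,l)[:2]])
for X in ([-50,-56,34],[-50,-30,34],[60,47,52]): print(proj(p,PO+PR@(np.array(X)/1000)))"
```

```text
time_s: 15.65
tcp_pos: [0.4785, -0.1849, 0.1798]
ee_rot: [[0.865, -0.034, 0.501], [-0.029, -0.999, -0.018], [0.501, 0.001, -0.865]]
wrist_force: [-0.8, -0.4, -1.0]
gripper_width: 0.599
gripper_force: 0.0
t 15.65 pan [-19.4 -59.2 119. ] Fpan [-1.2 -0.5 -0.3] w 52.1 g 0.0 tilt [-0.09 -4.91  0.04] j [ -3.   2. -39.  -2. -19.  93.]
(array([0.266, 0.416, 0.182]), array([-0.0005, -0.0273,  0.0002])) (array([ 0.459,  0.409, -0.094]), array([-0.0005, -0.0273,  0.0002]))
knob_grip [([346.0, 274.1], 0.88)]
crank_grip [([277.1, 238.3], 0.86), ([282.7, 240.2], 0.66)]
ring_mark [([284.4, 238.0], 0.83)]
lock_grip [([368.2, 225.9], 0.94)]
[[346.67391394 277.06564154]]
[[329.37084603 276.79315732]]
[[275.38272986 214.33845939]]
```

```bash
python3 -m pendant '[{"x":0.05,"y":0.1,"z":0.08,"rx":0,"ry":0,"rz":0,"claw":0.6},{"x":0.12,"y":0.25,"z":0.14,"rx":0,"ry":0,"rz":0,"claw":0.6},{"x":0.2,"y":0.35,"z":0.18,"rx":0,"ry":0,"rz":0,"claw":0.6},{"x":0.266,"y":0.416,"z":0.182,"rx":0,"ry":0,"rz":0,"claw":0.6},{"x":0.266,"y":0.416,"z":0.182,"rx":0,"ry":0,"rz":0,"claw":0.6},{"x":0.31,"y":0.415,"z":0.12,"rx":0,"ry":0,"rz":0,"claw":0.6},{"x":0.35,"y":0.413,"z":0.06,"rx":0,"ry":0,"rz":0,"claw":0.6},{"x":0.35,"y":0.413,"z":0.06,"rx":0,"ry":0,"rz":0,"claw":0.6}]'; python3 -c "
from h import *
st();print(go([58.3,46.9,36]))
p=capture('top');cv2.imwrite('pics/top3.png',cv2.resize(p['color'][130:330,180:440,::-1],None,fx=3,fy=3))"
```

```text
time_s: 16.9
tcp_pos: [0.5642, -0.0822, 0.1903]
ee_rot: [[0.871, -0.035, 0.49], [-0.03, -0.999, -0.019], [0.491, 0.002, -0.871]]
wrist_force: [-0.9, 0.6, -0.5]
gripper_width: 0.597
gripper_force: 0.0
t 16.9 pan [54.1 46.3 80.4] Fpan [-1.   0.6  0.1] w 52.0 g 0.0 tilt [-0.07 -5.63  0.11] j [ 10.   6. -41.  23. -16.  57.]
(array([ 0.116, -0.002, -0.136]), array([-0.0004, -0.0313,  0.0006]))
```

View pics/top3.png

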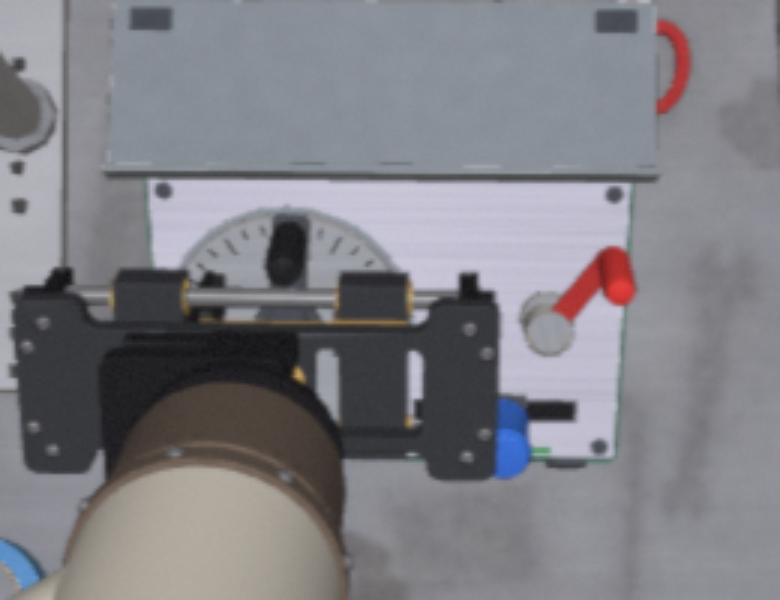

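Handle at crop (288,250), in line between the jaws after perspective; knob at (512,440), lever undone. Descending to grip the crank.

```bash
python3 -m pendant '[{"x":0.04,"y":0,"z":-0.045,"rx":0,"ry":0.01,"rz":0,"claw":0.6},{"x":0.08,"y":-0.001,"z":-0.09,"rx":0,"ry":0.01,"rz":0,"claw":0.6},{"x":0.114,"y":-0.002,"z":-0.136,"rx":0,"ry":0.01,"rz":0,"claw":0.6},{"x":0.114,"y":-0.002,"z":-0.136,"rx":0,"ry":0.01,"rz":0,"claw":0.4},{"x":0.114,"y":-0.002,"z":-0.136,"rx":0,"ry":0.01,"rz":0,"claw":0.1},{"x":0.114,"y":-0.002,"z":-0.136,"rx":0,"ry":0.01,"rz":0,"claw":0.1},{"x":0.114,"y":-0.002,"z":-0.136,"rx":0,"ry":0.01,"rz":0,"claw":0.1},{"x":0.114,"y":-0.002,"z":-0.136,"rx":0,"ry":0.01,"rz":0,"claw":0.1}]'; cat >> h.py <<'E'
def crk():
    st(); s=sense(); a=PR.T@(s['tcp_pos']-s['ee_rot'][:,2]*.019-PO)*1000-[0,50,0]
    th=np.degrees(np.arctan2(a[1],a[0])); r=np.hypot(a[0],a[1]); print("crank",round(th,2),"r",round(r,1),"h",round(a[2],1))
    t=np.radians(th); print("Ftan",round(PR.T[:2]@s['wrist_force']@[-np.sin(t),np.cos(t)],1))
E
cat > arc.py <<'E'
from h import *
import sys
a0,a1=map(float,sys.argv[1:3])
P=lambda a:PR@np.array([.06*np.cos(np.radians(a)),.06*np.sin(np.radians(a)),0])
for a in np.linspace(a0,a1,7)[1:]: print(round(a,1),np.round((P(a)-P(a0))/.25,3).tolist())
E
python3 -c "
from h import *
crk();print(sense()['joints'])"
```

```text
time_s: 17.95
tcp_pos: [0.5935, -0.082, 0.1588]
ee_rot: [[0.884, -0.034, 0.467], [-0.029, -0.999, -0.018], [0.467, 0.002, -0.884]]
wrist_force: [-0.8, -1.6, 1.5]
gripper_width: 0.199
gripper_force: 30.0
t 17.95 pan [60.  47.5 37.8] Fpan [ 0.2 -1.6  1.6] w 17.3 g 30.0 tilt [-0.13 -7.13  0.04] j [  9.  12. -39.  23. -13.  58.]
crank -2.26 r 62.4 h 56.7
Ftan -1.6
[  9.09677151  11.68783457 -38.58795701  23.28603806 -13.36958552
  57.53975059]
```

```bash
for a in "-2 -8" "-8 -14" "-14 -20" "-20 -26" "-26 -32"; do python3 arc.py $a | tail -6; done
```

```text
-3.0 [-0.0, -0.004, -0.0]
-4.0 [-0.001, -0.008, -0.0]
-5.0 [-0.001, -0.013, -0.0]
-6.0 [-0.002, -0.017, -0.001]
-7.0 [-0.002, -0.021, -0.001]
-8.0 [-0.003, -0.025, -0.001]
-9.0 [-0.001, -0.004, -0.0]
-10.0 [-0.001, -0.008, -0.001]
-11.0 [-0.002, -0.012, -0.001]
-12.0 [-0.003, -0.016, -0.002]
-13.0 [-0.004, -0.02, -0.002]
-14.0 [-0.005, -0.025, -0.003]
-15.0 [-0.001, -0.004, -0.001]
-16.0 [-0.002, -0.008, -0.001]
-17.0 [-0.003, -0.012, -0.002]
-18.0 [-0.004, -0.016, -0.003]
-19.0 [-0.006, -0.02, -0.003]
-20.0 [-0.007, -0.024, -0.004]
-21.0 [-0.001, -0.004, -0.001]
-22.0 [-0.003, -0.008, -0.002]
-23.0 [-0.004, -0.012, -0.003]
-24.0 [-0.006, -0.015, -0.004]
-25.0 [-0.007, -0.019, -0.005]
-26.0 [-0.009, -0.023, -0.006]
-27.0 [-0.002, -0.004, -0.001]
-28.0 [-0.003, -0.007, -0.002]
-29.0 [-0.005, -0.011, -0.003]
-30.0 [-0.007, -0.015, -0.005]
-31.0 [-0.009, -0.018, -0.006]
-32.0 [-0.011, -0.022, -0.007]
```

Go right, 7° in the first call (nearest alignment is at least 10° away).

```bash
python3 -m pendant '[{"x":0,"y":-0.005,"z":0,"rx":0,"ry":0,"rz":0,"claw":0.1},{"x":-0.001,"y":-0.01,"z":0,"rx":0,"ry":0,"rz":0,"claw":0.1},{"x":-0.001,"y":-0.015,"z":0,"rx":0,"ry":0,"rz":0,"claw":0.1},{"x":-0.002,"y":-0.02,"z":-0.001,"rx":0,"ry":0,"rz":0,"claw":0.1},{"x":-0.003,"y":-0.025,"z":-0.001,"rx":0,"ry":0,"rz":0,"claw":0.1},{"x":-0.003,"y":-0.029,"z":-0.001,"rx":0,"ry":0,"rz":0,"claw":0.1},{"x":-0.003,"y":-0.029,"z":-0.001,"rx":0,"ry":0,"rz":0,"claw":0.1},{"x":-0.003,"y":-0.029,"z":-0.001,"rx":0,"ry":0,"rz":0,"claw":0.1}]' | head -1; python3 -c "
from h import *
crk()"
python3 -m pendant '[{"x":-0.001,"y":-0.004,"z":0,"rx":0,"ry":0,"rz":0,"claw":0.1},{"x":-0.002,"y":-0.008,"z":-0.001,"rx":0,"ry":0,"rz":0,"claw":0.1},{"x":-0.003,"y":-0.012,"z":-0.001,"rx":0,"ry":0,"rz":0,"claw":0.1},{"x":-0.004,"y":-0.016,"z":-0.002,"rx":0,"ry":0,"rz":0,"claw":0.1},{"x":-0.005,"y":-0.02,"z":-0.003,"rx":0,"ry":0,"rz":0,"claw":0.1},{"x":-0.006,"y":-0.024,"z":-0.003,"rx":0,"ry":0,"rz":0,"claw":0.1},{"x":-0.006,"y":-0.024,"z":-0.003,"rx":0,"ry":0,"rz":0,"claw":0.1},{"x":-0.006,"y":-0.024,"z":-0.003,"rx":0,"ry":0,"rz":0,"claw":0.1}]' |head -1; python3 -c "
from h import *
crk()"
```

```text
time_s: 18.95
t 18.95 pan [59.9 42.4 37.7] Fpan [-2.2  9.5  6.1] w 17.1 g 30.0 tilt [-0.27 -7.   -0.07] j [  9.  12. -38.  21. -14.  60.]
crank -7.02 r 62.7 h 56.6
Ftan 9.2
time_s: 19.95
t 19.95 pan [59.7 36.6 37.7] Fpan [0.6 7.4 3.1] w 17.1 g 30.7 tilt [-0.27 -6.86 -0.11] j [  8.  12. -37.  20. -14.  62.]
crank -12.19 r 63.4 h 56.6
Ftan 7.4
```

```bash
python3 -m pendant '[{"x":-0.001,"y":-0.004,"z":-0.001,"rx":0,"ry":0,"rz":0,"claw":0.1},{"x":-0.002,"y":-0.008,"z":-0.001,"rx":0,"ry":0,"rz":0,"claw":0.1},{"x":-0.004,"y":-0.012,"z":-0.002,"rx":0,"ry":0,"rz":0,"claw":0.1},{"x":-0.005,"y":-0.016,"z":-0.003,"rx":0,"ry":0,"rz":0,"claw":0.1},{"x":-0.006,"y":-0.02,"z":-0.004,"rx":0,"ry":0,"rz":0,"claw":0.1},{"x":-0.007,"y":-0.024,"z":-0.004,"rx":0,"ry":0,"rz":0,"claw":0.1},{"x":-0.007,"y":-0.024,"z":-0.004,"rx":0,"ry":0,"rz":0,"claw":0.1},{"x":-0.007,"y":-0.024,"z":-0.004,"rx":0,"ry":0,"rz":0,"claw":0.1}]' |head -1; python3 -c "
from h import *
crk()"
```

```text
time_s: 20.95
t 20.95 pan [58.4 30.1 37.7] Fpan [1.2 4.8 1.2] w 17.1 g 30.0 tilt [-0.27 -6.82 -0.05] j [  7.  12. -37.  18. -14.  64.]
crank -18.15 r 63.8 h 56.5
Ftan 4.9
```

```bash
python3 -m pendant '[{"x":-0.001,"y":-0.004,"z":-0.001,"rx":0,"ry":0,"rz":0,"claw":0.1},{"x":-0.003,"y":-0.008,"z":-0.002,"rx":0,"ry":0,"rz":0,"claw":0.1},{"x":-0.005,"y":-0.012,"z":-0.003,"rx":0,"ry":0,"rz":0,"claw":0.1},{"x":-0.007,"y":-0.016,"z":-0.004,"rx":0,"ry":0,"rz":0,"claw":0.1},{"x":-0.008,"y":-0.02,"z":-0.005,"rx":0,"ry":0,"rz":0,"claw":0.1},{"x":-0.01,"y":-0.024,"z":-0.006,"rx":0,"ry":0,"rz":0,"claw":0.1},{"x":-0.01,"y":-0.024,"z":-0.006,"rx":0,"ry":0,"rz":0,"claw":0.1},{"x":-0.01,"y":-0.024,"z":-0.006,"rx":0,"ry":0,"rz":0,"claw":0.1}]' |head -1; python3 -c "
from h import *
crk()"
```

```text
time_s: 21.95
t 21.95 pan [56.8 24.3 37.7] Fpan [ 3.7  5.5 -0.8] w 17.1 g 30.0 tilt [-0.29 -6.71 -0.09] j [  7.  12. -37.  17. -14.  66.]
crank -23.58 r 64.4 h 56.6
Ftan 6.5
```

```bash
python3 -m pendant '[{"x":-0.003,"y":-0.004,"z":-0.002,"rx":0,"ry":0,"rz":0,"claw":0.1},{"x":-0.006,"y":-0.008,"z":-0.004,"rx":0,"ry":0,"rz":0,"claw":0.1},{"x":-0.008,"y":-0.012,"z":-0.006,"rx":0,"ry":0,"rz":0,"claw":0.1},{"x":-0.01,"y":-0.016,"z":-0.007,"rx":0,"ry":0,"rz":0,"claw":0.1},{"x":-0.012,"y":-0.019,"z":-0.008,"rx":0,"ry":0,"rz":0,"claw":0.1},{"x":-0.014,"y":-0.023,"z":-0.009,"rx":0,"ry":0,"rz":0,"claw":0.1},{"x":-0.014,"y":-0.023,"z":-0.009,"rx":0,"ry":0,"rz":0,"claw":0.1},{"x":-0.014,"y":-0.023,"z":-0.009,"rx":0,"ry":0,"rz":0,"claw":0.1}]' |head -1; python3 -c "
from h import *
crk()"
```

```text
time_s: 22.95
t 22.95 pan [54.9 19.5 37.7] Fpan [ 4.2  8.9 -2. ] w 17.3 g 30.0 tilt [-0.31 -6.46 -0.2 ] j [  6.  12. -37.  16. -13.  67.]
crank -28.2 r 64.7 h 56.6
Ftan 9.9
```

```bash
python3 -m pendant '[{"x":-0.002,"y":-0.003,"z":-0.001,"rx":0,"ry":0,"rz":0,"claw":0.1},{"x":-0.004,"y":-0.006,"z":-0.003,"rx":0,"ry":0,"rz":0,"claw":0.1},{"x":-0.006,"y":-0.009,"z":-0.004,"rx":0,"ry":0,"rz":0,"claw":0.1},{"x":-0.008,"y":-0.012,"z":-0.005,"rx":0,"ry":0,"rz":0,"claw":0.1},{"x":-0.01,"y":-0.015,"z":-0.006,"rx":0,"ry":0,"rz":0,"claw":0.1},{"x":-0.01,"y":-0.015,"z":-0.006,"rx":0,"ry":0,"rz":0,"claw":0.1},{"x":-0.01,"y":-0.015,"z":-0.006,"rx":0,"ry":0,"rz":0,"claw":0.1},{"x":-0.01,"y":-0.015,"z":-0.006,"rx":0,"ry":0,"rz":0,"claw":0.1}]' |head -1; python3 -c "
from h import *
crk()
p=capture('top')
print([(np.round(d['centre'],1).tolist(),round(d['conf'],2)) for l in ('knob_grip','ring_mark') for d in search_frame(p,l)[:1]])"
```

```text
time_s: 23.95
t 23.95 pan [54.5 17.9 37.7] Fpan [ 4.7 20.1 -1.1] w 17.2 g 29.6 tilt [-0.36 -6.17 -0.41] j [  6.  12. -37.  16. -13.  68.]
crank -29.63 r 65.1 h 56.6
Ftan 19.8
[([346.7, 275.6], 0.74), ([262.2, 206.5], 0.55)]
```

The tangential force jumped to 20 N with almost no motion, so the crank grips. I'll back off into the play, release and retract.

```bash
python3 -m pendant '[{"x":0.005,"y":0.008,"z":0.003,"rx":0,"ry":0,"rz":0,"claw":0.1},{"x":0.01,"y":0.016,"z":0.006,"rx":0,"ry":0,"rz":0,"claw":0.1},{"x":0.01,"y":0.018,"z":0.006,"rx":0,"ry":0,"rz":0,"claw":0.1},{"x":0.01,"y":0.018,"z":0.006,"rx":0,"ry":0,"rz":0,"claw":0.5},{"x":0.01,"y":0.018,"z":0.006,"rx":0,"ry":0,"rz":0,"claw":0.6},{"x":-0.04,"y":0.018,"z":0.1,"rx":0,"ry":0,"rz":0,"claw":0.6},{"x":-0.1,"y":0.018,"z":0.2,"rx":0,"ry":0,"rz":0,"claw":0.6},{"x":-0.16,"y":0.018,"z":0.3,"rx":0,"ry":0,"rz":0,"claw":0.6}]' |head -1; python3 -c "
from h import *
crk();print(go([-53.5,-56,100]),go([-53.5,-56,19]))"
```

```text
time_s: 25.1
t 25.1 pan [ 54.9  15.3 123. ] Fpan [ 0.4 -0.1  0.6] w 50.8 g 0.0 tilt [-0.14 -7.33  0.07] j [  7.   2. -34.  10. -27.  73.]
crank -31.14 r 67.0 h 141.9
Ftan 0.1
(array([-0.312, -0.275, -0.324]), array([-0.0008, -0.0407,  0.0004])) (array([-0.126, -0.281, -0.59 ]), array([-0.0008, -0.0407,  0.0004]))
```

```bash
python3 -m pendant '[{"x":-0.08,"y":-0.07,"z":-0.03,"rx":0,"ry":0.01,"rz":0,"claw":0.6},{"x":-0.16,"y":-0.16,"z":-0.1,"rx":0,"ry":0.03,"rz":0,"claw":0.6},{"x":-0.25,"y":-0.25,"z":-0.2,"rx":0,"ry":0.048,"rz":0,"claw":0.6},{"x":-0.27,"y":-0.275,"z":-0.32,"rx":0,"ry":0.048,"rz":0,"claw":0.6},{"x":-0.27,"y":-0.276,"z":-0.33,"rx":0,"ry":0.048,"rz":0,"claw":0.6},{"x":-0.21,"y":-0.278,"z":-0.45,"rx":0,"ry":0.048,"rz":0,"claw":0.6},{"x":-0.126,"y":-0.281,"z":-0.585,"rx":0,"ry":0.048,"rz":0,"claw":0.6},{"x":-0.126,"y":-0.281,"z":-0.585,"rx":0,"ry":0.048,"rz":0,"claw":0.6}]' |head -1; python3 -c "
from h import *
st()"
```

```text
time_s: 26.1
t 26.1 pan [-52.6 -55.2  17.9] Fpan [-0.6  1.   0.5] w 52.3 g 0.0 tilt [ -0.13 -16.07   0.  ] j [ -2.  16. -36.   1. -18.  90.]
```

```bash
python3 -m pendant '[{"x":0,"y":0,"z":0,"rx":0,"ry":0,"rz":0,"claw":0.2},{"x":0,"y":0,"z":0,"rx":0,"ry":0,"rz":0,"claw":0.2},{"x":0,"y":0,"z":0,"rx":0,"ry":0,"rz":0,"claw":0.2},{"x":0,"y":0,"z":0,"rx":0,"ry":0,"rz":0,"claw":0.2},{"x":0,"y":-0.01,"z":0,"rx":0,"ry":0,"rz":0,"claw":0.2},{"x":-0.001,"y":-0.02,"z":0,"rx":0,"ry":0,"rz":0,"claw":0.2},{"x":-0.001,"y":-0.03,"z":0,"rx":0,"ry":0,"rz":0,"claw":0.2},{"x":-0.001,"y":-0.035,"z":0,"rx":0,"ry":0,"rz":0,"claw":0.2}]' |head -1; python3 -c "
from h import *
st()"
```

```text
time_s: 27.1
t 27.1 pan [-50.5 -63.6  20.3] Fpan [1.2 6.3 8.5] w 26.6 g 29.3 tilt [ -0.14 -15.71  -0.  ] j [ -4.  16. -35.  -1. -19.  92.]
```

Past the solid point at only 6 N: the teeth are in. Sliding home.

```bash
python3 -m pendant '[{"x":0,"y":-0.015,"z":0,"rx":0,"ry":0,"rz":0,"claw":0.2},{"x":-0.001,"y":-0.03,"z":0,"rx":0,"ry":0,"rz":0,"claw":0.2},{"x":-0.001,"y":-0.045,"z":0,"rx":0,"ry":0,"rz":0,"claw":0.2},{"x":-0.002,"y":-0.055,"z":0,"rx":0,"ry":0,"rz":0,"claw":0.2},{"x":-0.002,"y":-0.063,"z":0,"rx":0,"ry":0,"rz":0,"claw":0.2},{"x":-0.002,"y":-0.07,"z":0,"rx":0,"ry":0,"rz":0,"claw":0.2},{"x":-0.002,"y":-0.076,"z":0,"rx":0,"ry":0,"rz":0,"claw":0.2},{"x":-0.002,"y":-0.076,"z":0,"rx":0,"ry":0,"rz":0,"claw":0.2}]' |head -1; python3 -c "
from h import *
st()"
```

```text
time_s: 28.1
t 28.1 pan [-50.6 -79.7  20.3] Fpan [ 3.5 23.2 13.5] w 26.6 g 29.3 tilt [ -0.29 -15.77  -0.11] j [ -6.  17. -33.  -3. -20.  97.]
```

```bash
python3 -m pendant '[{"x":0,"y":-0.004,"z":0,"rx":0,"ry":0,"rz":0,"claw":0.2},{"x":0,"y":-0.006,"z":0,"rx":0,"ry":0,"rz":0,"claw":0.2},{"x":0,"y":-0.006,"z":0,"rx":0,"ry":0,"rz":0,"claw":0.2},{"x":0,"y":-0.006,"z":0,"rx":0,"ry":0,"rz":0,"claw":0.2},{"x":0,"y":-0.006,"z":0,"rx":0,"ry":0,"rz":0,"claw":0.2},{"x":0,"y":-0.006,"z":0,"rx":0,"ry":0,"rz":0,"claw":0.2},{"x":0,"y":-0.006,"z":0,"rx":0,"ry":0,"rz":0,"claw":0.2},{"x":0,"y":-0.006,"z":0,"rx":0,"ry":0,"rz":0,"claw":0.2}]' |head -1; python3 -c "
from h import *
st()"
python3 -m pendant '[{"x":0,"y":0.006,"z":0,"rx":0,"ry":0,"rz":0,"claw":0.2},{"x":0,"y":0.012,"z":0,"rx":0,"ry":0,"rz":0,"claw":0.5},{"x":0,"y":0.012,"z":0,"rx":0,"ry":0,"rz":0,"claw":0.6},{"x":0,"y":0.012,"z":0,"rx":0,"ry":0,"rz":0,"claw":0.6},{"x":-0.03,"y":0.012,"z":0.1,"rx":0,"ry":0,"rz":0,"claw":0.6},{"x":-0.08,"y":0.012,"z":0.22,"rx":0,"ry":0,"rz":0,"claw":0.6},{"x":-0.2,"y":0.012,"z":0.32,"rx":0,"ry":0,"rz":0,"claw":0.6},{"x":-0.3,"y":0.012,"z":0.4,"rx":0,"ry":0,"rz":0,"claw":0.6}]' |head -1; python3 -c "
from h import *
st()
p=capture('top');cv2.imwrite('pics/top4.png',cv2.resize(p['color'][130:330,180:440,::-1],None,fx=3,fy=3))
print([(np.round(d['centre'],1).tolist(),round(d['conf'],2)) for l in ('knob_grip','ring_mark') for d in search_frame(p,l)[:1]])
print(proj(p,PO+PR@np.array([-.05,-.08,.034])),(proj(p,PO+PR@np.array([-.052,.05,.002]))-[180,130])*3)"
```

```text
time_s: 29.1
t 29.1 pan [-50.6 -79.9  20.3] Fpan [ 3.7 30.5 15.9] w 26.6 g 29.3 tilt [ -0.34 -15.79  -0.16] j [ -6.  17. -33.  -4. -21.  97.]
time_s: 30.1
t 30.1 pan [-55.8 -84.8 145.3] Fpan [ 0.5 -0.6  0.6] w 52.1 g 0.0 tilt [ -0.14 -15.8    0.11] j [ -7.   2. -34.  -2. -35.  97.]
[([361.5, 271.5], 0.7), ([267.9, 232.6], 0.8)]
[[362.67332412 277.3175961 ]] [[294.10004049 410.09973782]]
```

View pics/top4.png

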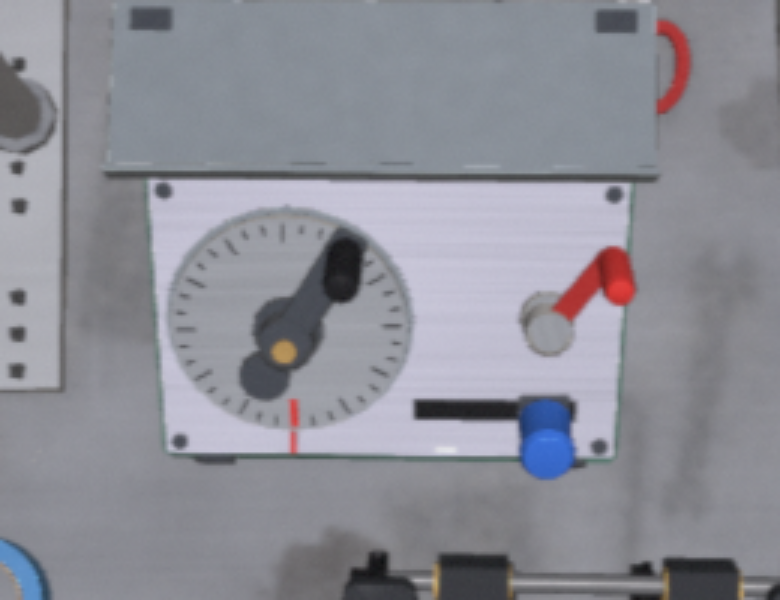

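The picture shows the knob home at the right end of its slot (545,440). The ring mark (294,413) is still in line with the panel mark, the lever (620,280) is undone, and the gripper is clear. Handing in.

```bash
python3 -c "
from h import *
print(finish_job())"
```

```text
the job is handed in; nothing more can be done
None
```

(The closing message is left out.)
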